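# Move the row of model vehicles into the display rack

### The arm

A 7-joint arm with a two-finger parallel gripper is mounted at the origin on the work surface. World frame = base frame: x ahead of the robot, y to its left, z up, the work surface at z = 0. Lengths are in mm, angles in rad, forces in N, time in s.
With the tool pointing down it reaches from about 425 to 875 mm from the base axis. Payload 8.4 kg.
Tool frame: the origin (TCP) lies between the finger pads; the fingertips stand r.tip_reach ahead of it and the grasp point (between the pads) lies 6 mm ahead of it (r.tip_reach is the distance from the TCP to the fingertips, in mm); z points along the fingers, y is the direction in which the jaws open and shut (so a half turn about z gives the same grasp; the last joint's range is limited). The gripper opens to 87 mm and grips with 3 to 60 N. Pads are 19 mm wide; open, the fingers measure 117 mm over their backs; the gripper's body (75 mm by 190 mm) begins 51 mm behind the grasp point.
Start: joints at [1.171, 0.333, 0.04, 1.465, -0.013, 1.343, -0.059], TCP at [192.563, -620.793, 247.546] pointing down, gripper open.
Joint ranges: [-2.58, 2.58], [-0.38, 2.09], [-1.3, 1.39], [0.25, 2.4], [-1.5, 4.64], [0.08, 2.09], [-2.65, 2.65]. Speed limits (rad/s): [2.22, 2.22, 2.79, 2.79, 3.14, 3.14, 3.14].

### API

Orientations are given as a unit quaternion [x, y, z, w].
In Python, from station import r gives the robot as it stands.
- The arm moves only by the tool arm_command, never from a script. Its arguments are lists of equal length, an entry for each row: "slide": the shift along the tool's x, y, z in m, a list of three; "twist": the turn about the tool's z in rad. A call has exactly 10 rows; each row is the pose to reach, as a shift and turn from the pose commanded when the call began, along the tool's axes at that moment; what a row does not reach only later rows make up. A row lasts 1/10 s, in which the tool goes at most 50 mm and 8.59 degrees, less where a joint would pass 70% of its speed; a pose out of reach is approached as far as the arm can. A call with a gripper value outside its range is refused whole. "grip" is the opening, from 0 (shut) to 1 (fully open), set as the call begins (left out, the last holds). The fingers move at their own pace and stop on an object; "newtons" is the grip in N (left out, the last holds). Time passes only in rows, so rows that repeat a pose let the fingers close, or fill a call up. It gives the time, the measured TCP pose, the force and the opening at its end, in the units of the state.
- r.get_obs(): the state, without advancing time (a new reading comes with each control period).
- r.grab_frame(name): name is "scene" or "top" or "wrist"; returns a dict with "image" (400x640x3 uint8, red, green, blue), "z_map" (400x640 float32, mm along the optical axis (not along the pixel's ray), 0 where there is no reading), "fx", "fy", "cx", "cy" (pixels), "extrinsics" (4x4, takes a point from world to camera coordinates). Camera axes: x right, y down, z forward; pixel columns grow to the right and rows downward; lengths in mm; the calibration is good to about 2 mm. A picture is of the moment at which its call begins.
- r.finish_job(): hands the job in, once; it reports no verdict.
The state is a dict: "clock": time; "qpos": joint angles; "joint_vel": joint speeds; "joint_efforts": joint torques, N m; "position": TCP position; "eef_rot": TCP orientation; "force": force on the tool from outside, world axes, zero at the start; "moment": the same for the moment, N m; "width": finger opening in mm.
Only numpy, scipy, OpenCV 4.12 (cv2) and the standard library are available. Lean on these libraries where they do the work, as an engineer would, in place of code of your own. Each camera call takes 0.05 s, during which the arm holds its last target.

### The job

Move the four model vehicles (bus, car, locomotive, lorry) from the dark grey plinths into the four bays of the black display rack, in the same left-to-right order as they stand on the plinths at the start, one to a bay. Leave each one standing on its wheels in the middle of its bay and parallel to the bay's side strips, and never tip one over on the way.

Things in the scene. Friction and masses are not known exactly. Their poses are not given: they have to be found in the camera images.
- bus: Loose cream die-cast model double-decker bus: one tall plain box with flat roof, 88 long (x), 36 wide (y), 61 high; flat sides from 6 to 60 above the origin; 0.17 kg. Origin: centre of underside (wheel contact); nose at -x, y across, z up. Wheels fixed. Starts on its plinth, nose to the robot.
- car: Loose cream die-cast model saloon car: low bonnet, raised cabin behind, 84 long (x), 36 wide, 41 high; lower body 36 wide with flat sides from 6 to 24 above the origin, cabin (32 wide) above it from x = -8 to +32; 0.13 kg. Origin: centre of underside (wheel contact); nose at -x, y across, z up. Wheels fixed. Starts on its plinth, nose to the robot.
- loco: Loose cream die-cast model tank locomotive: round boiler and thin chimney in front, roofed cab at the rear, 93 long (x), 36 wide (cab roof 40, from x = +19 to +47), 56 high; side tanks (x = -20 to +22) with flat sides 36 apart from 8 to 36 above the origin; 0.16 kg. Origin: centre of underside (wheel contact); nose at -x, y across, z up. Wheels fixed. Starts on its plinth, nose to the robot.
- lorry: Loose cream die-cast model lorry: cab 42 high at the front and an open, empty load bed behind, 90 long, 36 wide; the bed (x from -13 to +45) has upright sides 36 apart from 13 to 32 above the origin, wall 3 thick; 0.14 kg. Origin: centre of underside (wheel contact); nose at -x, y across, z up. Wheels fixed. Starts on its plinth, nose to the robot.
- plinth_bus: Fixed dark grey plinth on which the bus stands at the start: a plain block 104 (x) by 62 (y) by 18 high, origin at the centre of its underside, which lies 12 above the table; the top, where the bus's wheels stand, is 18 above the origin. All four plinths look alike and never move during a run.
- plinth_car: Fixed dark grey plinth on which the car stands at the start: a plain block 104 (x) by 62 (y) by 18 high, origin at the centre of its underside, which lies 12 above the table; the top, where the car's wheels stand, is 18 above the origin. All four plinths look alike and never move during a run.
- plinth_loco: Fixed dark grey plinth on which the loco stands at the start: a plain block 104 (x) by 62 (y) by 18 high, origin at the centre of its underside, which lies 12 above the table; the top, where the loco's wheels stand, is 18 above the origin. All four plinths look alike and never move during a run.
- plinth_lorry: Fixed dark grey plinth on which the lorry stands at the start: a plain block 104 (x) by 62 (y) by 18 high, origin at the centre of its underside, which lies 12 above the table; the top, where the lorry's wheels stand, is 18 above the origin. All four plinths look alike and never move during a run.
- board: Fixed pale wooden board, 124 (x) by 372 (y) by 12 thick, under the row of plinths; origin at the centre of its underside, on the table. Plinth centres at x = 0, y = +135, +45, -45, -135 in its frame; +y is left as the robot sees it. Board and rack lie side by side, either one on the left, each turned up to 0.12 rad.
- rack: Fixed black display rack, four bays in a row, 120 (x) by 368 (y); origin: centre of underside, on the table. Bay floors 36 above it; bay centres at x = 0, y = +135, +45, -45, -135 in its frame (+y = robot's left). Between bays, steel strips 4 thick, 8 high above the floor, at y = 0, +-90, +-182; one more along the far edge, inner face x = +58; near edge open.
Not all that is in view belongs to the job. Leave any blue or green look-alike of the lorry alone.

How it is judged (in metres and radians):
At the end, for the whole second after the job is handed in: Each vehicle is in the rack bay with the same place from the left as its plinth, origin within 15 mm of the bay centre along the rack's x and y, 30 to 41 mm above its underside, upright within 0.1 rad, parallel to the bay within 0.2 rad (either way round), released, at rest (((y of plinth_bus in the frame of board between 0.115 and 0.155 m and y of bus in the frame of rack between 0.12 and 0.15 m) or (y of plinth_bus in the frame of board between 0.025 and 0.065 m and y of bus in the frame of rack between 0.03 and 0.06 m) or (y of plinth_bus in the frame of board between -0.065 and -0.025 m and y of bus in the frame of rack between -0.06 and -0.03 m) or (y of plinth_bus in the frame of board between -0.155 and -0.115 m and y of bus in the frame of rack between -0.15 and -0.12 m)) and x of bus in the frame of rack between -0.015 and 0.015 m and z of bus in the frame of rack between 0.03 and 0.041 m and angle between each of bus, car, loco, lorry's own z axis and vertical below 0.1 rad and angle between the x axis of each of bus, car, loco, lorry and the x axis of rack, either way round below 0.2 rad and linear speed of each of bus, car, loco, lorry below 0.02 m/s and ((y of plinth_car in the frame of board between 0.115 and 0.155 m and y of car in the frame of rack between 0.12 and 0.15 m) or (y of plinth_car in the frame of board between 0.025 and 0.065 m and y of car in the frame of rack between 0.03 and 0.06 m) or (y of plinth_car in the frame of board between -0.065 and -0.025 m and y of car in the frame of rack between -0.06 and -0.03 m) or (y of plinth_car in the frame of board between -0.155 and -0.115 m and y of car in the frame of rack between -0.15 and -0.12 m)) and x of car in the frame of rack between -0.015 and 0.015 m and z of car in the frame of rack between 0.03 and 0.041 m and ((y of plinth_loco in the frame of board between 0.115 and 0.155 m and y of loco in the frame of rack between 0.12 and 0.15 m) or (y of plinth_loco in the frame of board between 0.025 and 0.065 m and y of loco in the frame of rack between 0.03 and 0.06 m) or (y of plinth_loco in the frame of board between -0.065 and -0.025 m and y of loco in the frame of rack between -0.06 and -0.03 m) or (y of plinth_loco in the frame of board between -0.155 and -0.115 m and y of loco in the frame of rack between -0.15 and -0.12 m)) and x of loco in the frame of rack between -0.015 and 0.015 m and z of loco in the frame of rack between 0.03 and 0.041 m and ((y of plinth_lorry in the frame of board between 0.115 and 0.155 m and y of lorry in the frame of rack between 0.12 and 0.15 m) or (y of plinth_lorry in the frame of board between 0.025 and 0.065 m and y of lorry in the frame of rack between 0.03 and 0.06 m) or (y of plinth_lorry in the frame of board between -0.065 and -0.025 m and y of lorry in the frame of rack between -0.06 and -0.03 m) or (y of plinth_lorry in the frame of board between -0.155 and -0.115 m and y of lorry in the frame of rack between -0.15 and -0.12 m)) and x of lorry in the frame of rack between -0.015 and 0.015 m and z of lorry in the frame of rack between 0.03 and 0.041 m); the robot touches nothing.
It fails at once if the bus tips over (angle between bus's own z axis and vertical above 0.8 rad).
It fails at once if the car tips over (angle between car's own z axis and vertical above 0.8 rad).
It fails at once if the loco tips over (angle between loco's own z axis and vertical above 0.8 rad).
It fails at once if the lorry tips over (angle between lorry's own z axis and vertical above 0.8 rad).
It also fails if it takes over 125 s, if anything falls off the work surface, if the arm or the gripper's body presses on something with over 40 N, if the wrist force passes 120 N, or if a joint passes its speed limit or range.

## Working session

There is one attempt and no reset: what is moved stays moved. The work goes in short steps, Python scripts to look and compute and a tool call to move; the robot and the scene stay as the last step left them, time stands still between calls to the robot, and variables do not carry over. Pictures are saved under pics/ and viewed, and the job is handed in when it is done.

Besides the shell and the picture viewer there is one more tool, called after ">>>" as name(argument=value, ...) on one line, values as JSON. arm_command: Moves the arm, as the interface text tells. Its arguments: {"type":"object","properties":{"slide":{"type":"array"},"twist":{"type":"array"},"grip":{"type":"number"},"newtons":{"type":"number"}},"required":["slide","twist"]}

```bash
ls; mkdir -p pics
python3 - <<'E'
from station import r
import cv2,numpy as np
o=r.get_obs(); print(o, r.tip_reach)
for n in ["scene","top"]:
    f=r.grab_frame(n); cv2.imwrite(f"pics/{n}0.png",f["image"][:,:,::-1]); np.savez(f"/tmp/{n}0.npz",**f)
    print(n,f["fx"],f["fy"],f["cx"],f["cy"],np.round(f["extrinsics"],3).tolist(), (f["z_map"]>0).mean())
E
```

```text
pics
{'clock': 0.0, 'qpos': array([ 1.17079673,  0.33392687,  0.03986588,  1.46628   , -0.01341602,
        1.34332473, -0.05851633]), 'joint_vel': array([ 0.00057481,  0.00111554,  0.00130539, -0.00120641, -0.00031246,
        0.00203918,  0.00071462]), 'joint_efforts': array([ 2.73947035e-04, -6.56362724e+01,  1.33538615e+00, -4.03806067e+01,
       -5.97895612e-02,  4.48521052e-02,  1.60838053e-04]), 'position': array([ 192.43652552, -620.39675229,  246.64455433]), 'eef_rot': array([ 9.88713142e-01,  1.49818636e-01, -1.72426475e-04, -8.18531642e-04]), 'force': array([ 0.0935544 ,  0.0574947 , -0.65221194]), 'moment': array([-0.0391057 , -0.03776223, -0.02510171]), 'width': 86.7188435460316} 25.0
scene 445.8047922539479 445.8047922539479 323.7514534542767 202.0403412829567 [[-0.829, 0.559, -0.005, 492.253], [0.466, 0.686, -0.558, -188.024], [-0.309, -0.466, -0.829, 1476.449], [0.0, 0.0, 0.0, 1.0]] 0.996015625
top 417.56113817157984 417.56113817157984 322.77879526472003 205.86412129894265 [[0.023, -1.0, -0.019, -64.049], [-0.996, -0.022, -0.084, 531.376], [0.084, 0.021, -0.996, 1304.3], [0.0, 0.0, 0.0, 1.0]] 0.99602734375
```

View pics/scene0.png

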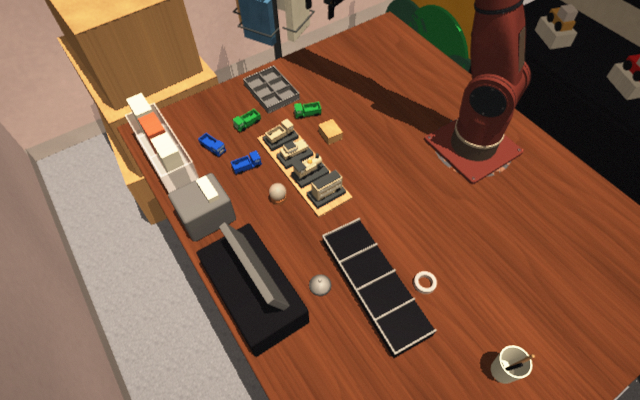

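View pics/top0.png

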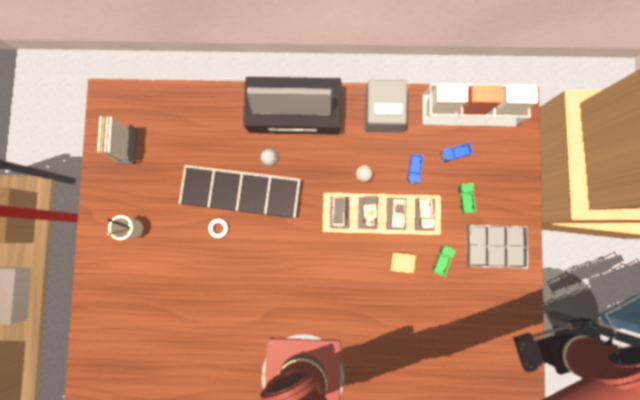

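The scene view shows the rack at (380,285) and the board with plinths at (305,165). In the top view the rack is on the left at (240,190), the board is on the right at (382,213), and the look-alikes stand around the board. Next I'll enlarge the vehicles and measure.

```bash
cat > h.py <<'E'
import numpy as np,cv2
def load(p): 
    d=np.load(p); return {k:d[k] for k in d.files}
def world(f,u,v,z=None):
    d=np.stack([(u-f["cx"])/f["fx"],(v-f["cy"])/f["fy"],np.ones_like(u,dtype=float)],-1)
    return d*z[...,None]
def cloud(f):
    v,u=np.mgrid[0:400,0:640].astype(float)
    c=world(f,u,v,f["z_map"].astype(float)); E=f["extrinsics"]
    return (c-E[:3,3])@E[:3,:3]
def proj(f,p):
    E=f["extrinsics"];c=np.asarray(p,float)@E[:3,:3].T+E[:3,3]
    return np.stack([f["fx"]*c[...,0]/c[...,2]+f["cx"],f["fy"]*c[...,1]/c[...,2]+f["cy"]],-1)
def ray(f,px,h):
    px=np.asarray(px,float);E=f["extrinsics"];R=E[:3,:3];o=-R.T@E[:3,3]
    d=np.stack([(px[...,0]-f["cx"])/f["fx"],(px[...,1]-f["cy"])/f["fy"],np.ones(px.shape[:-1])],-1)@R
    return o+d*((h-o[2])/d[...,2])[...,None]
E
python3 - <<'E'
from h import *
t=load("/tmp/top0.npz"); s=load("/tmp/scene0.npz")
a=cv2.resize(t["image"][180:245,310:450],None,fx=5,fy=5,interpolation=cv2.INTER_CUBIC)
b=cv2.resize(s["image"][110:220,250:360],None,fx=5,fy=5,interpolation=cv2.INTER_CUBIC)
cv2.imwrite("pics/z1.png",a[:,:,::-1]);cv2.imwrite("pics/z2.png",b[:,:,::-1])
W=cloud(t)
hsv=cv2.cvtColor(t["image"],cv2.COLOR_RGB2HSV)
print("table z",np.median(W[280:300,100:250,2]))
# board
reg=np.zeros((400,640),bool);reg[180:245,310:450]=1
print("board z",W[232,325:440:20,2].round(1), W[228,382].round(1))
reg=np.zeros((400,640),bool);reg[155:225,170:310]=1
m=(reg&(W[...,2]>15)&(W[...,2]<60)).astype(np.uint8)
print("rack z",W[190,190:300:10].round(1).tolist())
c=max(cv2.findContours(m,0,2)[0],key=cv2.contourArea)
P=W[m>0]; rc=cv2.minAreaRect(P[:,:2].astype(np.float32));print("rack",rc)
m=np.zeros((400,640),bool);m[185:240,315:448]=1
m&=(W[...,2]>6)&(W[...,2]<120)
n,l=cv2.connectedComponents(m.astype(np.uint8))
k=1+np.argmax([ (l==i).sum() for i in range(1,n)]);P=W[l==k];print("board",cv2.minAreaRect(P[:,:2].astype(np.float32)))
E
```

```text
table z 0.28801529158397643
board z [ 3.5 -0.8  6.3 10.  10.6 12.8] [ 467.2 -242.     8.1]
rack z [[573.0, 370.7, 34.1], [574.2, 340.1, 29.7], [572.5, 302.2, 49.6], [574.6, 273.9, 37.7], [575.6, 242.8, 35.1], [575.8, 210.1, 39.1], [576.2, 178.1, 40.9], [577.3, 147.0, 37.8], [578.2, 115.8, 35.3], [579.1, 84.3, 33.6], [579.3, 52.2, 37.8]]
rack ((579.218505859375, 213.48263549804688), (210.5890350341797, 384.4473571777344), 6.797322750091553)
board ((515.094970703125, -238.09349060058594), (376.1892395019531, 125.385986328125), 89.56828308105469)
```

View pics/z1.png

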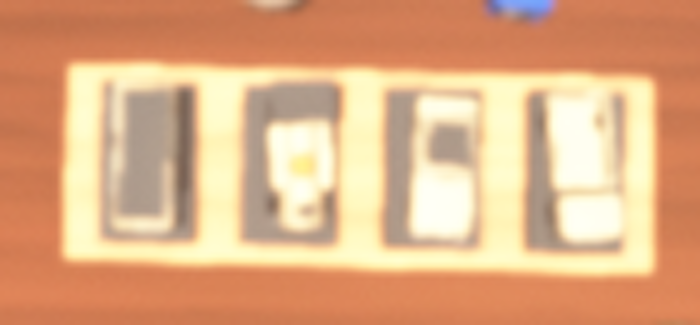

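View pics/z2.png

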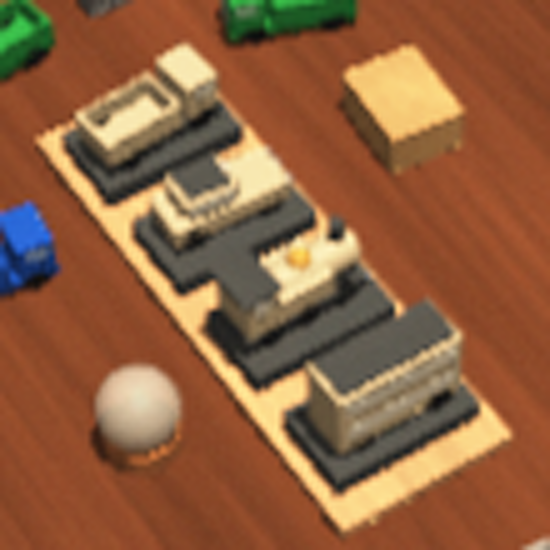

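The order on the plinths from the left is bus, loco, car, lorry. The bus is the tall grey-roofed box at zoom (145,155), then the loco (300,165), the car (445,165) and the lorry (585,165). I'll write a helper that converts world targets to tool shifts, then move over the board for a wrist view.

```bash
cat >> h.py <<'E'
from scipy.spatial.transform import Rotation as Ro
def to(o,p,yaw):
    "slide (m) and twist from current pose to world target p (mm), yaw of tool x in world"
    R=Ro.from_quat(o["eef_rot"]).as_matrix()
    d=R.T@(np.asarray(p)-o["position"])/1000
    y=np.arctan2(R[1,0],R[0,0]); t=-((yaw-y+np.pi)%(2*np.pi)-np.pi)
    return d.round(4),round(t,4),round(y,4)
E
python3 - <<'E'
from h import *; from station import r
o=r.get_obs(); print(to(o,[470,-240,330],-0.01))
f=r.grab_frame("wrist"); cv2.imwrite("pics/w0.png",f["image"][:,:,::-1])
E=f["extrinsics"];R=E[:3,:3];print((-R.T@E[:3,3]),R, f["fx"])
E
```

```text
(array([ 0.3778, -0.2812, -0.0829]), np.float64(0.3108), np.float64(0.3008))
[ 272.17887017 -596.10387918  384.44521954] [[ 0.29626631 -0.95510456 -0.0012442 ]
 [-0.91125571 -0.28305443  0.29915418]
 [-0.28607569 -0.08749552 -0.95420398]] 353.87605589871475
```

View pics/w0.png

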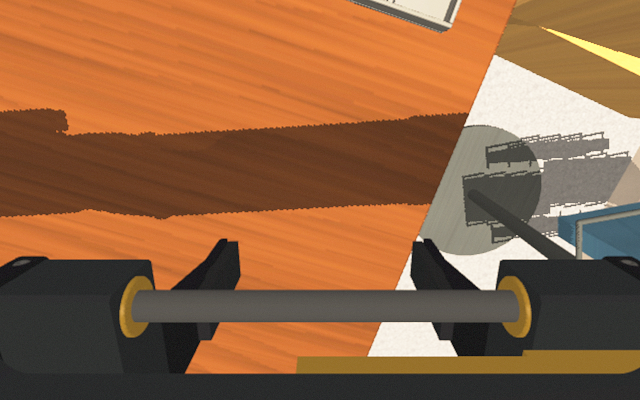

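The wrist view shows bare table. The camera looks forward of the fingers, and the fingers cover the picture below row 240. Moving over the board.

>>> arm_command(slide=[[0.01, -0.007, -0.005], [0.03, -0.02, -0.01], [0.06, -0.045, -0.02], [0.1, -0.075, -0.03], [0.14, -0.105, -0.04], [0.18, -0.135, -0.05], [0.22, -0.165, -0.06], [0.26, -0.195, -0.07], [0.3, -0.225, -0.08], [0.33, -0.245, -0.083]], twist=[0.02, 0.05, 0.09, 0.13, 0.17, 0.21, 0.25, 0.28, 0.3, 0.311])

```text
clock: 1.15
position: [436.5, -286.5, 331.6]
eef_rot: [1.0, -0.005, 0.001, 0.0]
force: [0.5, -1.2, 0.4]
width: 87.3
```

Run:
```python
from h import *; from station import r
o=r.get_obs(); print(o["qpos"],o["position"],to(o,[470,-240,330],-0.01))
f=r.grab_frame("wrist"); cv2.imwrite("pics/w1.png",f["image"][:,:,::-1]); np.savez("/tmp/w1.npz",**f)
```

```text
[ 0.71891311  0.05188943 -0.23226363  1.6293542   0.01188663  1.46041216
 -1.0947746 ] [ 436.53077304 -286.48860669  331.63587472] (array([ 0.033 , -0.0468,  0.0017]), np.float64(0.0004), np.float64(-0.0096))
```

View pics/w1.png

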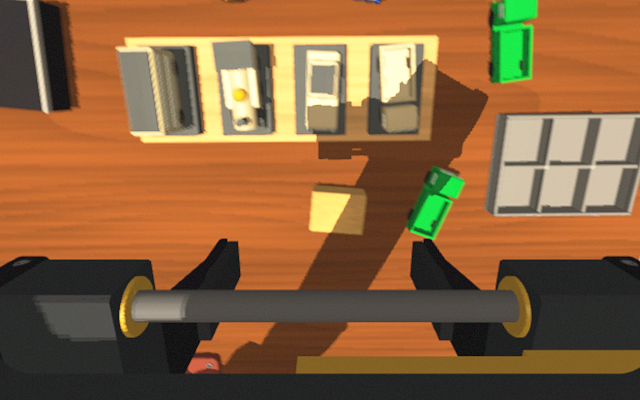

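The wrist view shows all four vehicles: bus (160,90), loco (240,85), car (322,90), lorry (398,85). The board's corners are at about (126,40), (438,36), (431,138) and (143,142). Now measuring with depth.

Run:
```python
from h import *
f=load("/tmp/w1.npz"); W=cloud(f); m=np.zeros((400,640),bool); m[20:150,110:450]=1
hsv=cv2.cvtColor(f["image"],cv2.COLOR_RGB2HSV)
Z=W[...,2]
n,l=cv2.connectedComponents((m&(Z>36)&(Z<110)).astype(np.uint8))
for i in range(1,n):
    k=l==i
    if k.sum()<150: continue
    P=W[k]; v,u=np.nonzero(k)
    for lo,hi in [(36,110),(42,66)]:
        Q=P[(P[:,2]>lo)&(P[:,2]<hi)]
        if len(Q)<50: continue
        (c,s,a)=cv2.minAreaRect(Q[:,:2].astype(np.float32)); q=[np.percentile(Q[:,j],[1,50,99]).round(0).tolist() for j in range(3)]
        print((u.mean().round(),v.mean().round()),len(Q),np.round(c,1),np.round(s,1),round(a,1),q)
# board
k=m&(Z>7)&(Z<17)
P=W[k];print("board",cv2.minAreaRect(P[:,:2].astype(np.float32)),np.median(P[:,2]))
k=m&(Z>24)&(Z<34)&(hsv[...,1]<120)
n,l=cv2.connectedComponents(k.astype(np.uint8))
for i in range(1,n):
    if (l==i).sum()>150: print("pl",[x for x in cv2.minAreaRect(W[l==i][:,:2].astype(np.float32))],np.median(Z[l==i]))
```

```text
(np.float64(242.0), np.float64(83.0)) 3416 [ 519.9 -196.6] [93.  40.6] 2.9 [[477.0, 528.0, 565.0], [-215.0, -200.0, -176.0], [40.0, 72.0, 86.0]]
(np.float64(242.0), np.float64(83.0)) 676 [ 519.  -196.5] [91.2 36.6] 2.8 [[474.0, 510.0, 563.0], [-216.0, -212.0, -179.0], [43.0, 59.0, 66.0]]
(np.float64(398.0), np.float64(88.0)) 3064 [ 517.8 -369.4] [89.6 37.2] 4.9 [[475.0, 520.0, 562.0], [-388.0, -369.0, -348.0], [42.0, 53.0, 74.0]]
(np.float64(398.0), np.float64(88.0)) 2227 [ 517.8 -369.2] [89.5 36.8] 4.8 [[483.0, 532.0, 562.0], [-386.0, -369.0, -348.0], [43.0, 47.0, 64.0]]
(np.float64(152.0), np.float64(91.0)) 4643 [ 516.3 -100.2] [37.1 88.4] 90.0 [[474.0, 519.0, 559.0], [-118.0, -111.0, -85.0], [40.0, 92.0, 95.0]]
(np.float64(152.0), np.float64(91.0)) 705 [ 516.3 -116.6] [ 4.5 88.2] 89.8 [[474.0, 519.0, 559.0], [-119.0, -118.0, -116.0], [42.0, 55.0, 66.0]]
(np.float64(323.0), np.float64(91.0)) 2509 [ 514.8 -285.5] [36.  87.1] 87.5 [[474.0, 517.0, 558.0], [-303.0, -286.0, -268.0], [51.0, 55.0, 73.0]]
(np.float64(323.0), np.float64(91.0)) 1347 [ 514.8 -285.5] [36.  87.1] 87.5 [[473.0, 497.0, 558.0], [-304.0, -285.0, -267.0], [51.0, 54.0, 56.0]]
board ((516.4803466796875, -237.46238708496094), (372.6272277832031, 124.2570571899414), 89.86238098144531) 12.356547448160972
pl [(517.6311645507812, -192.53997802734375), (62.39896774291992, 101.43360137939453), 89.87467956542969] 30.286095564014694
pl [(516.8260498046875, -282.155517578125), (61.187313079833984, 101.56733703613281), 89.8257064819336] 30.339703502290583
pl [(517.2901000976562, -370.6573181152344), (102.1530532836914, 59.941200256347656), 0.5935899615287781] 30.269452252280015
pl [(529.51806640625, -396.41156005859375), (75.88350677490234, 10.401216506958008), 0.4508688449859619] 30.4819403298049
pl [(516.895263671875, -103.50084686279297), (61.37877655029297, 103.01199340820312), 89.7585678100586] 30.17592309221101
```

The depth readings are clean and the measured sizes match the given ones. Grasping the bus at (516,-100) first.

>>> arm_command(slide=[[0.005, -0.01, 0.01], [0.015, -0.03, 0.03], [0.025, -0.06, 0.055], [0.036, -0.09, 0.08], [0.048, -0.12, 0.11], [0.06, -0.15, 0.14], [0.07, -0.17, 0.165], [0.075, -0.182, 0.18], [0.0777, -0.187, 0.19], [0.0777, -0.187, 0.19]], twist=[-0.001, -0.002, -0.003, -0.004, -0.006, -0.008, -0.009, -0.01, -0.01, -0.01], grip=0.75, newtons=20)

```text
clock: 2.2
position: [513.7, -103.0, 138.8]
eef_rot: [1.0, -0.0, -0.001, -0.0]
force: [-1.1, -0.3, 0.4]
width: 65.4
```

Run:
```python
from h import *; from station import r
o=r.get_obs(); print(o["width"],o["position"],to(o,[516.3,-100.2,64],0))
```

```text
65.35249042580072 [ 513.67027426 -103.04619743  138.80812972] (array([ 0.0028, -0.0028,  0.0748]), np.float64(-0.0003), np.float64(-0.0003))
```

>>> arm_command(slide=[[0.001, -0.001, 0.01], [0.002, -0.002, 0.025], [0.002, -0.002, 0.045], [0.002, -0.002, 0.06], [0.002, -0.002, 0.07], [0.002, -0.002, 0.074], [0.002, -0.002, 0.074], [0.002, -0.002, 0.074], [0.002, -0.002, 0.074], [0.002, -0.002, 0.074]], twist=[0, 0, 0, 0, 0, 0, 0, 0, 0, 0])

```text
clock: 3.2
position: [517.2, -100.9, 67.2]
eef_rot: [1.0, -0.0, 0.001, 0.0]
force: [0.4, -0.4, -0.4]
width: 65.4
```

>>> arm_command(slide=[[0, 0, 0], [0, 0, 0], [0, 0, 0], [0, 0, 0], [0, 0, 0], [0, 0, 0], [0, 0, 0], [0, 0, 0], [0, 0, 0], [0, 0, 0]], twist=[0, 0, 0, 0, 0, 0, 0, 0, 0, 0], grip=0, newtons=20)

```text
clock: 4.2
position: [516.8, -100.8, 66.6]
eef_rot: [1.0, -0.0, 0.0, -0.0]
force: [-1.0, 0.8, 0.6]
width: 35.9
```

Gripped at a width of 35.9. Lifting and moving over to view the rack.

>>> arm_command(slide=[[0, 0, -0.015], [0, 0, -0.045], [-0.002, -0.01, -0.085], [-0.01, -0.04, -0.12], [-0.02, -0.08, -0.15], [-0.03, -0.12, -0.175], [-0.035, -0.16, -0.2], [-0.04, -0.2, -0.22], [-0.04, -0.24, -0.235], [-0.04, -0.27, -0.235]], twist=[0, 0, 0, 0, 0, 0, 0, 0, 0, 0])

```text
clock: 5.2
position: [476.7, 172.4, 305.2]
eef_rot: [1.0, 0.001, 0.002, -0.001]
force: [0.6, 0.3, -1.8]
width: 36.0
```

>>> arm_command(slide=[[0, -0.015, 0], [0, -0.025, 0], [0, -0.035, 0], [0, -0.04, 0], [0, -0.04, 0], [0, -0.04, 0], [0, -0.04, 0], [0, -0.04, 0], [0, -0.04, 0], [0, -0.04, 0]], twist=[0, 0, 0, 0, 0, 0, 0, 0, 0, 0])

```text
clock: 6.2
position: [476.9, 209.0, 301.6]
eef_rot: [1.0, -0.0, 0.0, 0.0]
force: [0.7, -0.2, -0.9]
width: 35.7
```

Run:
```python
from h import *; from station import r
o=r.get_obs(); print(o["width"],o["position"],o["qpos"])
f=r.grab_frame("wrist"); cv2.imwrite("pics/w2.png",f["image"][:,:,::-1]); np.savez("/tmp/w2.npz",**f)
```

```text
35.719856812838984 [476.89649675 208.98770129 301.60216742] [ 0.1574221   0.09319507 -0.69413198  1.6636839   0.06042462  1.40645272
 -2.11580062]
```

View pics/w2.png

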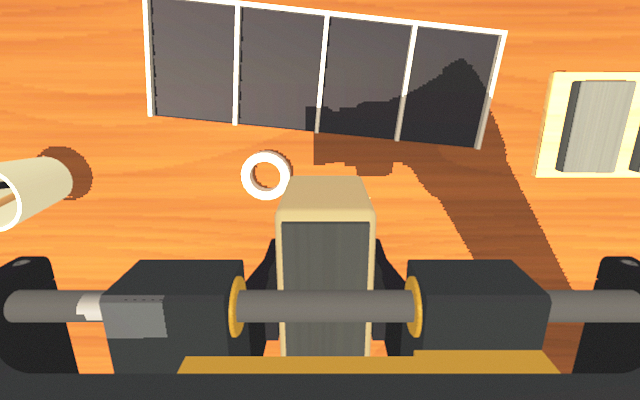

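The bus is held upright at (325,240). The rack is at the top, with its near-edge corners at about (150,116) and (480,148) and its right end at (505,32). Only the far-left corner is cut off. Now measuring the rack.

Run:
```python
from h import *
f=load("/tmp/w2.npz"); W=cloud(f); Z=W[...,2]
m=np.zeros((400,640),bool); m[0:152,130:515]=1
k=m&(Z>30)&(Z<50); n,l,st,_=cv2.connectedComponentsWithStats(k.astype(np.uint8)); i=1+np.argmax(st[1:,4]); k=l==i
P=W[k]; print("all",cv2.minAreaRect(P[:,:2].astype(np.float32)), P[:,:2].min(0),P[:,:2].max(0))
print("floor z",np.median(Z[k]))
# strips: white
hsv=cv2.cvtColor(f["image"],cv2.COLOR_RGB2HSV)
s=(k&(hsv[...,2]>170)&(hsv[...,1]<60)&(Z>40)).astype(np.uint8); s[:, :]=s
lines=[]
for a,b in [(140,165),(222,245),(308,335),(390,425),(470,510)]:
    mm=np.zeros_like(s);mm[40:150,a:b]=s[40:150,a:b]
    Q=W[mm>0][:,:2].astype(np.float32)
    if len(Q)<20: print(a,len(Q));continue
    vx,vy,x0,y0=cv2.fitLine(Q,cv2.DIST_HUBER,0,.01,.01).ravel(); 
    print(a,len(Q),"yaw",round(float(np.arctan(vy/vx)),4),"y at x=580",round(float(y0+vy/vx*(580-x0)),1), np.median(Z[mm>0]))
# near edge: for columns, lowest k pixel of floor
pts=[]
for u in range(160,475,5):
    v=np.nonzero(k[:,u])[0].max(); 
    if Z[v-1,u]<42: pts.append(W[v,u,:2])
pts=np.array(pts,np.float32); vx,vy,x0,y0=cv2.fitLine(pts,cv2.DIST_HUBER,0,.01,.01).ravel();print("near edge",vx,vy,x0,y0,"angle",np.arctan2(vx,vy), len(pts))
```

```text
all ((574.4011840820312, 213.39410400390625), (369.3056945800781, 122.24129486083984), 84.26766967773438) [495.72459892  24.45466259] [645.96556656 401.63105781]
floor z 36.522152291933295
140 384 yaw -0.0978 y at x=580 394.8 43.926695802138255
222 399 yaw -0.0986 y at x=580 302.5 44.105583499628494
308 334 yaw -0.0969 y at x=580 212.6 44.407915494032764
390 411 yaw -0.0942 y at x=580 122.4 44.40778688235122
470 490 yaw -0.091 y at x=580 30.3 44.39181730667668
near edge 0.099568054 0.99503076 511.70218 192.74022 angle 0.099733315 60
```

Rack centre is (574.4, 213.4) with yaw -0.098. The near edge, the strips and the min-area rectangle all agree. The bay centres follow from that, and the bus goes to (588,348).

Run:
```python
from h import *; from station import r
o=r.get_obs(); print(o["position"],to(o,[588.1,347.8,130],-0.098))
```

```text
[476.85873539 209.03303822 301.58863595] (array([ 0.1112, -0.1388,  0.1716]), np.float64(0.0975), np.float64(-0.0005))
```

>>> arm_command(slide=[[0.01, -0.01, 0.005], [0.025, -0.03, 0.02], [0.045, -0.055, 0.045], [0.065, -0.08, 0.075], [0.085, -0.105, 0.11], [0.1, -0.125, 0.14], [0.108, -0.134, 0.16], [0.111, -0.139, 0.17], [0.111, -0.139, 0.1715], [0.111, -0.139, 0.1715]], twist=[0.01, 0.025, 0.045, 0.06, 0.075, 0.085, 0.095, 0.0975, 0.0975, 0.0975])

```text
clock: 7.25
position: [588.0, 347.9, 130.9]
eef_rot: [0.999, -0.049, 0.0, -0.0]
force: [-0.0, -0.6, -1.8]
width: 35.8
```

Run:
```python
from h import *; from station import r
o=r.get_obs(); print(o["qpos"],o["position"],to(o,[588.1,347.8,73.5],-0.098))
```

```text
[-0.13780197  0.56228541 -0.65093528  1.48228594  0.35205684  1.21526226
 -2.50583161] [587.95953619 347.8583174  130.91148213] (array([0.0001, 0.0001, 0.0574]), np.float64(0.0002), np.float64(-0.0978))
```

>>> arm_command(slide=[[0, 0, 0.006], [0, 0, 0.016], [0, 0, 0.028], [0, 0, 0.038], [0, 0, 0.046], [0, 0, 0.051], [0, 0, 0.054], [0, 0, 0.056], [0, 0, 0.057], [0, 0, 0.0575]], twist=[0, 0, 0, 0, 0, 0, 0, 0, 0, 0])

```text
clock: 8.25
position: [588.0, 348.3, 72.8]
eef_rot: [0.999, -0.049, 0.0, -0.0]
force: [0.5, 0.1, -1.7]
width: 35.9
```

Run:
```python
from h import *; from station import r
o=r.get_obs(); print(o["qpos"],o["position"],o["force"],to(o,[588.1,347.8,73.5],-0.098))
```

```text
[-0.15120959  0.61650567 -0.62918446  1.52955863  0.38730486  1.12204364
 -2.5306135 ] [588.02535173 348.27363653  72.8283271 ] [ 0.4666392   0.05618377 -1.67572426] (array([ 0.0001,  0.0005, -0.0007]), np.float64(0.0003), np.float64(-0.0977))
```

>>> arm_command(slide=[[0, 0, 0.0005], [0, 0, 0.001], [0, 0, 0.001], [0, 0, 0.001], [0, 0, 0.001], [0, 0, 0.001], [0, 0, 0.001], [0, 0, 0.001], [0, 0, 0.001], [0, 0, 0.001]], twist=[0, 0, 0, 0, 0, 0, 0, 0, 0, 0])

```text
clock: 9.25
position: [588.0, 348.3, 72.6]
eef_rot: [0.999, -0.049, 0.0, -0.0]
force: [-2.4, -1.0, 4.5]
width: 35.8
```

>>> arm_command(slide=[[0, 0, 0], [0, 0, 0], [0, 0, 0], [0, 0, 0], [0, 0, 0], [0, 0, -0.005], [0, 0, -0.015], [0, 0, -0.035], [0, 0, -0.06], [0, 0, -0.09]], twist=[0, 0, 0, 0, 0, 0, 0, 0, 0, 0], grip=0.6)

```text
clock: 10.25
position: [587.6, 348.0, 162.7]
eef_rot: [0.999, -0.049, -0.0, 0.0]
force: [0.4, 0.3, 0.4]
width: 52.2
```

Run:
```python
from h import *; from station import r
o=r.get_obs(); print(o["qpos"],o["position"],o["force"],o["width"],to(o,[519.5,-196.6,190],0.05))
f=r.grab_frame("wrist"); cv2.imwrite("pics/w3.png",f["image"][:,:,::-1]); np.savez("/tmp/w3.npz",**f)
```

```text
[-0.13433005  0.53698481 -0.6594229   1.44970964  0.33410675  1.26931772
 -2.49323014] [587.55786389 347.98343126 162.71607982] [0.40364411 0.26385924 0.40413515] 52.152349145206415 (array([-0.0147,  0.5486, -0.0271]), np.float64(-0.1476), np.float64(-0.0976))
```

View pics/w3.png

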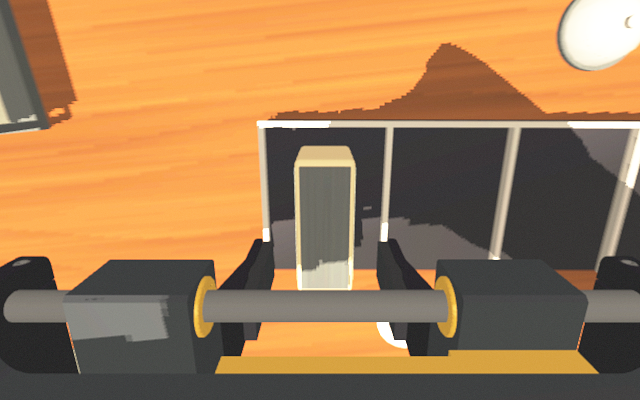

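The bus stands centred in the leftmost bay (325,215), between the strips at (265,190) and (387,180). Next is the loco.

>>> arm_command(slide=[[0, 0.015, -0.01], [-0.001, 0.045, -0.02], [-0.002, 0.085, -0.027], [-0.004, 0.13, -0.027], [-0.006, 0.18, -0.027], [-0.007, 0.23, -0.027], [-0.009, 0.28, -0.027], [-0.01, 0.33, -0.027], [-0.012, 0.38, -0.027], [-0.013, 0.43, -0.027]], twist=[-0.01, -0.02, -0.03, -0.05, -0.065, -0.08, -0.095, -0.11, -0.125, -0.14], grip=0.75)

```text
clock: 11.3
position: [532.6, -80.2, 189.8]
eef_rot: [1.0, 0.022, 0.001, 0.0]
force: [1.0, 0.2, 0.2]
width: 65.1
```

Run:
```python
from h import *; from station import r
o=r.get_obs(); print(o["position"],o["width"],to(o,[519.5,-196.6,140],0.05))
```

```text
[532.64373056 -80.17042132 189.75100032] 65.11867156401172 (array([-0.0182,  0.1157,  0.0498]), np.float64(-0.0068), np.float64(0.0432))
```

>>> arm_command(slide=[[-0.003, 0.025, 0.003], [-0.006, 0.055, 0.01], [-0.011, 0.085, 0.02], [-0.015, 0.105, 0.032], [-0.018, 0.113, 0.042], [-0.018, 0.1157, 0.048], [-0.018, 0.1157, 0.05], [-0.018, 0.1157, 0.05], [-0.018, 0.1157, 0.05], [-0.018, 0.1157, 0.05]], twist=[-0.002, -0.004, -0.006, -0.007, -0.007, -0.007, -0.007, -0.007, -0.007, -0.007])

```text
clock: 12.3
position: [520.4, -194.0, 139.1]
eef_rot: [1.0, 0.025, 0.0, 0.0]
force: [0.8, -0.6, 0.9]
width: 65.5
```

Run:
```python
from h import *; from station import r
o=r.get_obs(); print(o["position"],o["width"],to(o,[519.5,-196.6,61],0.05))
```

```text
[ 520.42484628 -193.98047351  139.12832494] 65.4668594974362 (array([-0.0011,  0.0026,  0.0781]), np.float64(0.0005), np.float64(0.0505))
```

>>> arm_command(slide=[[-0.001, 0.002, 0.01], [-0.001, 0.0025, 0.025], [-0.001, 0.0025, 0.045], [-0.001, 0.0025, 0.062], [-0.001, 0.0025, 0.072], [-0.001, 0.0025, 0.077], [-0.001, 0.0025, 0.078], [-0.001, 0.0025, 0.078], [-0.001, 0.0025, 0.078], [-0.001, 0.0025, 0.078]], twist=[0, 0, 0, 0, 0, 0, 0, 0, 0, 0])

```text
clock: 13.3
position: [519.4, -197.4, 61.2]
eef_rot: [1.0, 0.025, 0.001, 0.0]
force: [0.1, -0.1, 0.8]
width: 65.7
```

>>> arm_command(slide=[[0, 0, 0], [0, 0, 0], [0, 0, 0], [0, 0, 0], [0, 0, 0], [0, 0, 0], [0, 0, 0], [0, 0, 0], [0, 0, 0], [0, 0, 0]], twist=[0, 0, 0, 0, 0, 0, 0, 0, 0, 0], grip=0, newtons=20)

```text
clock: 14.3
position: [519.0, -197.3, 60.6]
eef_rot: [1.0, 0.025, -0.0, -0.0]
force: [0.3, 0.3, 0.3]
width: 35.7
```

Run:
```python
from h import *; from station import r
o=r.get_obs(); print(o["position"],o["width"],o["force"],to(o,[579.5,258.2,160],-0.098))
```

```text
[ 519.00471165 -197.25459275   60.56086583] 35.67864125189959 [0.31410842 0.25141873 0.31241565] (array([ 0.0828, -0.4519, -0.0994]), np.float64(0.1472), np.float64(0.0492))
```

>>> arm_command(slide=[[0, 0, -0.015], [0, 0, -0.045], [0.003, -0.015, -0.08], [0.01, -0.055, -0.1], [0.02, -0.105, -0.1], [0.03, -0.155, -0.1], [0.04, -0.205, -0.1], [0.05, -0.253, -0.1], [0.058, -0.3, -0.1], [0.066, -0.347, -0.1]], twist=[0, 0, 0.01, 0.025, 0.045, 0.065, 0.085, 0.105, 0.125, 0.14])

```text
clock: 15.3
position: [567.9, 154.7, 161.8]
eef_rot: [0.999, -0.046, 0.0, -0.0]
force: [0.7, 0.1, -1.0]
width: 35.9
```

Run:
```python
from h import *; from station import r
o=r.get_obs(); print(o["position"],o["width"],o["force"],to(o,[578.3,258.2,110],-0.098))
```

```text
[567.87342119 154.70882222 161.78687942] 35.8916636813856 [ 0.69738706  0.06239217 -0.97113324] (array([ 0.0009, -0.104 ,  0.0518]), np.float64(0.0066), np.float64(-0.0914))
```

>>> arm_command(slide=[[0, -0.03, 0], [0, -0.06, 0], [0.001, -0.085, 0.005], [0.001, -0.098, 0.015], [0.001, -0.104, 0.03], [0.001, -0.104, 0.042], [0.001, -0.104, 0.049], [0.001, -0.104, 0.052], [0.001, -0.104, 0.052], [0.001, -0.104, 0.052]], twist=[0.002, 0.004, 0.006, 0.0066, 0.0066, 0.0066, 0.0066, 0.0066, 0.0066, 0.0066])

```text
clock: 16.3
position: [578.7, 255.5, 109.1]
eef_rot: [0.999, -0.049, 0.0, -0.0]
force: [-0.6, 0.0, -1.6]
width: 35.8
```

Run:
```python
from h import *; from station import r
o=r.get_obs(); print(o["position"],o["qpos"],o["width"],o["force"],to(o,[578.3,258.2,66.8],-0.098))
```

```text
[578.67079591 255.53867726 109.05859176] [ 0.01721761  0.48561631 -0.65370993  1.63865583  0.32009938  1.12616707
 -2.38872755] 35.82088799705463 [-0.57352682  0.02241623 -1.63396942] (array([-0.0007, -0.0026,  0.0423]), np.float64(-0.0002), np.float64(-0.0982))
```

>>> arm_command(slide=[[0, -0.001, 0.005], [0, -0.002, 0.014], [0, -0.0025, 0.024], [0, -0.0025, 0.032], [0, -0.0025, 0.038], [0, -0.0025, 0.041], [0, -0.0025, 0.042], [0, -0.0025, 0.0425], [0, -0.0025, 0.043], [0, -0.0025, 0.043]], twist=[0, 0, 0, 0, 0, 0, 0, 0, 0, 0])

```text
clock: 17.3
position: [578.3, 258.4, 66.5]
eef_rot: [0.999, -0.049, -0.0, 0.0]
force: [-5.4, -3.0, 8.5]
width: 35.7
```

>>> arm_command(slide=[[0, 0, -0.0005], [0, 0, -0.0005], [0, 0, -0.0005], [0, 0, -0.0005], [0, 0, -0.0005], [0, 0, -0.005], [0, 0, -0.015], [0, 0, -0.035], [0, 0, -0.065], [0, 0, -0.1]], twist=[0, 0, 0, 0, 0, 0, 0, 0, 0, 0], grip=0.6)

```text
clock: 18.3
position: [578.1, 258.4, 166.7]
eef_rot: [0.999, -0.049, -0.001, 0.0]
force: [0.2, 0.2, 0.3]
width: 52.1
```

Run:
```python
from h import *; from station import r
o=r.get_obs(); print(o["qpos"],o["position"],o["force"],o["width"],to(o,[514.8,-285.5,170],-0.044))
f=r.grab_frame("wrist"); cv2.imwrite("pics/w4.png",f["image"][:,:,::-1]); np.savez("/tmp/w4.npz",**f)
```

```text
[ 0.02723862  0.43525293 -0.67319358  1.57933679  0.2824729   1.22757713
 -2.364339  ] [578.06029068 258.37022293 166.73735558] [0.23104058 0.21889069 0.29007852] 52.14285293201471 (array([-0.0102,  0.5474, -0.0031]), np.float64(-0.0531), np.float64(-0.0971))
```

View pics/w4.png

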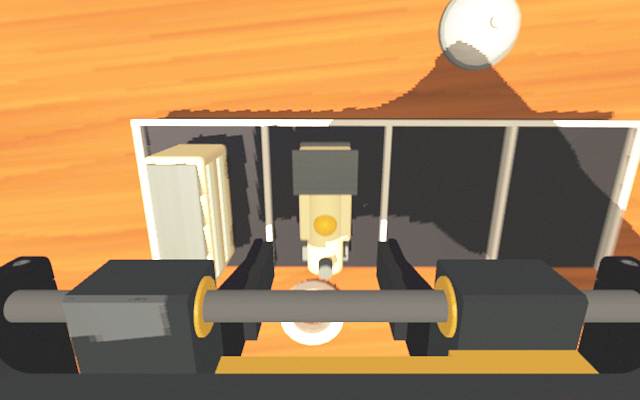

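The loco stands centred in bay 2 (325,205) and the bus is undisturbed at (190,210). Next is the car.

>>> arm_command(slide=[[0, 0.015, -0.01], [-0.001, 0.045, -0.015], [-0.002, 0.085, -0.015], [-0.003, 0.13, -0.015], [-0.004, 0.18, -0.015], [-0.005, 0.23, -0.015], [-0.006, 0.28, -0.015], [-0.007, 0.33, -0.015], [-0.008, 0.38, -0.015], [-0.009, 0.43, -0.015]], twist=[-0.005, -0.01, -0.015, -0.02, -0.025, -0.03, -0.035, -0.04, -0.045, -0.05], grip=0.75)

```text
clock: 19.35
position: [527.5, -170.4, 181.7]
eef_rot: [1.0, -0.023, 0.001, 0.0]
force: [0.6, -0.3, 0.2]
width: 65.3
```

Run:
```python
from h import *; from station import r
o=r.get_obs(); print(o["position"],o["width"],to(o,[515.3,-285.5,125],-0.044))
```

```text
[ 527.52129908 -170.42900913  181.71490926] 65.30849195788849 (array([-0.0069,  0.1155,  0.0568]), np.float64(-0.0029), np.float64(-0.0469))
```

>>> arm_command(slide=[[-0.001, 0.025, 0.003], [-0.003, 0.055, 0.01], [-0.005, 0.085, 0.02], [-0.006, 0.105, 0.032], [-0.007, 0.115, 0.045], [-0.007, 0.117, 0.053], [-0.007, 0.117, 0.057], [-0.007, 0.117, 0.057], [-0.007, 0.117, 0.057], [-0.007, 0.117, 0.057]], twist=[-0.001, -0.002, -0.003, -0.003, -0.003, -0.003, -0.003, -0.003, -0.003, -0.003])

```text
clock: 20.35
position: [515.9, -284.4, 124.2]
eef_rot: [1.0, -0.022, 0.0, 0.0]
force: [-0.5, -0.2, -0.1]
width: 65.2
```

Run:
```python
from h import *; from station import r
o=r.get_obs(); print(o["position"],o["width"],to(o,[515.3,-285.5,58.5],-0.044))
```

```text
[ 515.89869863 -284.36515359  124.2236687 ] 65.21669012319825 (array([-0.0006,  0.0011,  0.0657]), np.float64(0.0009), np.float64(-0.0431))
```

>>> arm_command(slide=[[0, 0.001, 0.01], [0, 0.001, 0.025], [0, 0.001, 0.042], [0, 0.001, 0.055], [0, 0.001, 0.062], [0, 0.001, 0.065], [0, 0.001, 0.0655], [0, 0.001, 0.0655], [0, 0.001, 0.0655], [0, 0.001, 0.0655]], twist=[0, 0, 0, 0, 0, 0, 0, 0, 0, 0])

```text
clock: 21.35
position: [515.5, -286.2, 58.6]
eef_rot: [1.0, -0.022, 0.0, 0.0]
force: [-0.3, -0.1, 0.5]
width: 65.1
```

>>> arm_command(slide=[[0, 0, 0], [0, 0, 0], [0, 0, 0], [0, 0, 0], [0, 0, 0], [0, 0, 0], [0, 0, 0], [0, 0, 0], [0, 0, 0], [0, 0, 0]], twist=[0, 0, 0, 0, 0, 0, 0, 0, 0, 0], grip=0, newtons=20)

```text
clock: 22.35
position: [515.2, -286.0, 58.1]
eef_rot: [1.0, -0.022, 0.0, -0.0]
force: [-0.6, -0.5, -0.5]
width: 36.0
```

Run:
```python
from h import *; from station import r
o=r.get_obs(); print(o["position"],o["width"],o["force"],to(o,[570.6,168.6,160],-0.098))
```

```text
[ 515.22928574 -286.01206832   58.06332957] 35.99858280972368 [-0.56868711 -0.54154523 -0.45136649] (array([ 0.0352, -0.4566, -0.1019]), np.float64(0.0537), np.float64(-0.0443))
```

>>> arm_command(slide=[[0, 0, -0.015], [0, 0, -0.045], [0.001, -0.015, -0.08], [0.004, -0.055, -0.1], [0.008, -0.105, -0.102], [0.012, -0.155, -0.102], [0.016, -0.205, -0.102], [0.02, -0.253, -0.102], [0.024, -0.3, -0.102], [0.027, -0.347, -0.102]], twist=[0, 0, 0.005, 0.01, 0.02, 0.025, 0.035, 0.04, 0.045, 0.05])

```text
clock: 23.35
position: [557.6, 61.3, 161.3]
eef_rot: [0.999, -0.047, 0.001, 0.0]
force: [0.8, -0.0, -1.8]
width: 35.7
```

Run:
```python
from h import *; from station import r
o=r.get_obs(); print(o["position"],o["width"],o["force"],to(o,[570.4,168.6,105],-0.098))
```

```text
[557.63458663  61.27437183 161.32569726] 35.74867832314815 [ 7.98140157e-01 -1.55575849e-03 -1.79757465e+00] (array([ 0.0025, -0.1081,  0.0563]), np.float64(0.0033), np.float64(-0.0947))
```

>>> arm_command(slide=[[0, -0.03, 0], [0.001, -0.06, 0], [0.002, -0.09, 0.005], [0.0025, -0.105, 0.017], [0.0025, -0.11, 0.032], [0.0025, -0.11, 0.045], [0.0025, -0.11, 0.053], [0.0025, -0.11, 0.056], [0.0025, -0.11, 0.056], [0.0025, -0.11, 0.056]], twist=[0.001, 0.002, 0.003, 0.003, 0.003, 0.003, 0.003, 0.003, 0.003, 0.003])

```text
clock: 24.35
position: [570.8, 168.1, 104.6]
eef_rot: [0.999, -0.049, 0.0, -0.0]
force: [0.0, 0.8, -1.2]
width: 36.0
```

Run:
```python
from h import *; from station import r
o=r.get_obs(); print(o["position"],o["width"],o["force"],to(o,[570.4,168.6,64.3],-0.098))
```

```text
[570.80556284 168.14057294 104.55922312] 36.00002624042982 [ 0.01253988  0.81444545 -1.1745824 ] (array([-0.0005, -0.0004,  0.0403]), np.float64(-0.0003), np.float64(-0.0983))
```

>>> arm_command(slide=[[0, 0, 0.005], [0, 0, 0.014], [0, 0, 0.024], [0, 0, 0.031], [0, 0, 0.036], [0, 0, 0.039], [0, 0, 0.04], [0, 0, 0.0405], [0, 0, 0.0405], [0, 0, 0.0405]], twist=[0, 0, 0, 0, 0, 0, 0, 0, 0, 0])

```text
clock: 25.35
position: [570.5, 168.8, 64.0]
eef_rot: [0.999, -0.049, 0.0, -0.0]
force: [-3.0, -0.2, 3.9]
width: 35.7
```

>>> arm_command(slide=[[0, 0, 0], [0, 0, 0], [0, 0, 0], [0, 0, 0], [0, 0, 0], [0, 0, -0.005], [0, 0, -0.015], [0, 0, -0.035], [0, 0, -0.065], [0, 0, -0.1]], twist=[0, 0, 0, 0, 0, 0, 0, 0, 0, 0], grip=0.6)

```text
clock: 26.35
position: [569.9, 168.6, 164.7]
eef_rot: [0.999, -0.049, -0.001, 0.0]
force: [0.9, -0.4, -0.7]
width: 52.4
```

Run:
```python
from h import *; from station import r
o=r.get_obs(); print(o["position"],o["force"],o["width"],to(o,[517.8,-369.3,170],0.084))
f=r.grab_frame("wrist"); cv2.imwrite("pics/w5.png",f["image"][:,:,::-1]); np.savez("/tmp/w5.npz",**f)
```

```text
[569.87810622 168.64305561 164.74115596] [ 0.85773128 -0.43190039 -0.69104154] 52.41568405124241 (array([ 3.000e-04,  5.405e-01, -5.200e-03]), np.float64(-0.181), np.float64(-0.097))
```

View pics/w5.png

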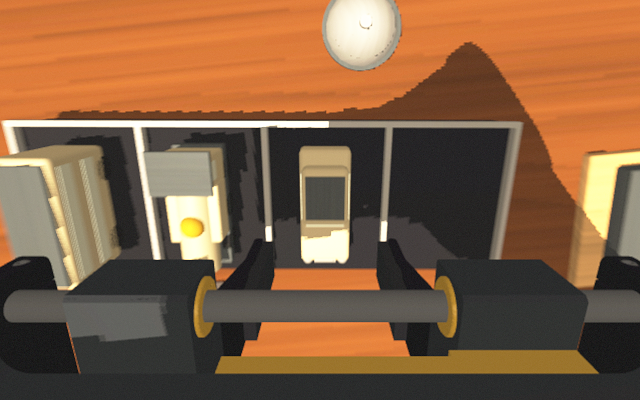

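The car stands centred in bay 3 (325,205). Last is the lorry, gripped 6 mm behind its origin so that the pads sit on the bed sides.

>>> arm_command(slide=[[0, 0.015, -0.01], [0, 0.045, -0.015], [0, 0.085, -0.015], [0.001, 0.13, -0.015], [0.002, 0.18, -0.015], [0.003, 0.23, -0.015], [0.004, 0.28, -0.015], [0.005, 0.33, -0.015], [0.006, 0.38, -0.015], [0.006, 0.43, -0.015]], twist=[-0.015, -0.03, -0.045, -0.06, -0.08, -0.1, -0.12, -0.14, -0.155, -0.17], grip=0.75)

```text
clock: 27.4
position: [534.5, -261.8, 179.7]
eef_rot: [0.999, 0.037, 0.001, 0.0]
force: [-0.2, 1.3, 0.2]
width: 65.4
```

Run:
```python
from h import *; from station import r
o=r.get_obs(); print(o["position"],o["width"],to(o,[523.8,-368.8,125],0.084))
```

```text
[ 534.4688536  -261.77743509  179.65990479] 65.3663285225019 (array([-0.0186,  0.1059,  0.0547]), np.float64(-0.0104), np.float64(0.0736))
```

>>> arm_command(slide=[[-0.003, 0.025, 0.003], [-0.008, 0.055, 0.01], [-0.013, 0.085, 0.02], [-0.017, 0.1, 0.032], [-0.0186, 0.107, 0.045], [-0.0186, 0.1075, 0.053], [-0.0186, 0.1075, 0.055], [-0.0186, 0.1075, 0.055], [-0.0186, 0.1075, 0.055], [-0.0186, 0.1075, 0.055]], twist=[-0.003, -0.006, -0.009, -0.01, -0.01, -0.01, -0.01, -0.01, -0.01, -0.01])

```text
clock: 28.4
position: [524.5, -367.8, 124.3]
eef_rot: [0.999, 0.042, 0.0, 0.0]
force: [-0.6, 0.4, 0.0]
width: 65.1
```

Run:
```python
from h import *; from station import r
o=r.get_obs(); print(o["position"],o["width"],to(o,[523.8,-368.8,59.5],0.084))
```

```text
[ 524.46495487 -367.84311725  124.30879909] 65.12612997270618 (array([-0.0008,  0.0009,  0.0648]), np.float64(-0.0004), np.float64(0.0836))
```

>>> arm_command(slide=[[0, 0.001, 0.01], [0, 0.001, 0.025], [0, 0.001, 0.042], [0, 0.001, 0.055], [0, 0.001, 0.061], [0, 0.001, 0.064], [0, 0.001, 0.0648], [0, 0.001, 0.0648], [0, 0.001, 0.0648], [0, 0.001, 0.0648]], twist=[0, 0, 0, 0, 0, 0, 0, 0, 0, 0])

```text
clock: 29.4
position: [524.2, -369.6, 59.3]
eef_rot: [0.999, 0.041, 0.0, 0.0]
force: [-0.9, -0.0, -0.5]
width: 65.4
```

>>> arm_command(slide=[[0, 0, 0], [0, 0, 0], [0, 0, 0], [0, 0, 0], [0, 0, 0], [0, 0, 0], [0, 0, 0], [0, 0, 0], [0, 0, 0], [0, 0, 0]], twist=[0, 0, 0, 0, 0, 0, 0, 0, 0, 0], grip=0, newtons=20)

```text
clock: 30.4
position: [523.9, -369.4, 58.7]
eef_rot: [0.999, 0.041, -0.0, -0.0]
force: [0.1, 0.2, -0.6]
width: 36.0
```

Run:
```python
from h import *; from station import r
o=r.get_obs(); print(o["position"],o["width"],o["force"],to(o,[567.4,78.4,160],-0.098))
```

```text
[ 523.92852774 -369.38232029   58.74752049] 36.03536416359212 [ 0.1418155   0.2459864  -0.55521015] (array([ 0.0803, -0.4427, -0.1012]), np.float64(0.1806), np.float64(0.0826))
```

>>> arm_command(slide=[[0, 0, -0.015], [0, 0, -0.045], [0.003, -0.015, -0.08], [0.01, -0.055, -0.1], [0.018, -0.105, -0.102], [0.028, -0.155, -0.102], [0.038, -0.205, -0.102], [0.047, -0.253, -0.102], [0.056, -0.3, -0.102], [0.064, -0.347, -0.102]], twist=[0, 0, 0.01, 0.03, 0.055, 0.08, 0.105, 0.13, 0.15, 0.17])

```text
clock: 31.4
position: [559.1, -16.1, 162.0]
eef_rot: [0.999, -0.044, 0.001, 0.0]
force: [1.9, -1.0, -1.7]
width: 35.8
```

Run:
```python
from h import *; from station import r
o=r.get_obs(); print(o["position"],o["width"],o["force"],to(o,[567.2,78.4,105],-0.098))
```

```text
[559.10145421 -16.06178656 162.02264895] 35.837315592897326 [ 1.88160987 -0.98866735 -1.73703833] (array([-0.0003, -0.0948,  0.057 ]), np.float64(0.0102), np.float64(-0.0878))
```

>>> arm_command(slide=[[0, -0.03, 0], [0, -0.06, 0], [0, -0.085, 0.005], [0, -0.094, 0.017], [0, -0.0965, 0.032], [0, -0.0965, 0.045], [0, -0.0965, 0.053], [0, -0.0965, 0.057], [0, -0.0965, 0.057], [0, -0.0965, 0.057]], twist=[0.002, 0.005, 0.008, 0.01, 0.01, 0.01, 0.01, 0.01, 0.01, 0.01])

```text
clock: 32.4
position: [567.8, 77.5, 104.1]
eef_rot: [0.999, -0.049, 0.0, -0.0]
force: [0.5, -0.3, -1.8]
width: 35.8
```

Run:
```python
from h import *; from station import r
o=r.get_obs(); print(o["position"],o["width"],o["force"],to(o,[567.2,78.4,64.9],-0.098))
```

```text
[567.78490483  77.46488577 104.0998843 ] 35.817073413951555 [ 0.45414845 -0.31806574 -1.81408496] (array([-0.0007, -0.0009,  0.0392]), np.float64(0.0), np.float64(-0.098))
```

>>> arm_command(slide=[[0, 0, 0.005], [0, -0.0005, 0.014], [0, -0.0005, 0.024], [0, -0.0005, 0.031], [0, -0.0005, 0.036], [0, -0.0005, 0.038], [0, -0.0005, 0.039], [0, -0.0005, 0.0395], [0, -0.0005, 0.0395], [0, -0.0005, 0.0395]], twist=[0, 0, 0, 0, 0, 0, 0, 0, 0, 0])

```text
clock: 33.4
position: [567.7, 78.4, 64.7]
eef_rot: [0.999, -0.049, 0.0, -0.0]
force: [-2.8, -0.7, 4.3]
width: 35.7
```

>>> arm_command(slide=[[0, 0, 0], [0, 0, 0], [0, 0, 0], [0, 0, 0], [0, 0, 0], [0, 0, -0.005], [0, 0, -0.015], [0, 0, -0.035], [0, 0, -0.065], [0, 0, -0.1]], twist=[0, 0, 0, 0, 0, 0, 0, 0, 0, 0], grip=0.6)

```text
clock: 34.4
position: [567.0, 78.4, 165.5]
eef_rot: [0.999, -0.048, -0.001, -0.0]
force: [0.0, -0.4, -0.1]
width: 52.1
```

Placed and released. Backing off to a view of the whole rack.

>>> arm_command(slide=[[0, 0, -0.02], [-0.01, -0.01, -0.05], [-0.025, -0.03, -0.085], [-0.045, -0.055, -0.12], [-0.065, -0.08, -0.145], [-0.08, -0.1, -0.16], [-0.09, -0.115, -0.165], [-0.095, -0.122, -0.165], [-0.095, -0.122, -0.165], [-0.095, -0.122, -0.165]], twist=[0, 0, 0, 0, 0, 0, 0, 0, 0, 0])

```text
clock: 35.4
position: [485.1, 207.9, 328.8]
eef_rot: [0.999, -0.049, -0.0, 0.0]
force: [1.4, 0.4, 0.6]
width: 52.2
```

Run:
```python
from h import *; from station import r
o=r.get_obs(); print(o["position"])
f=r.grab_frame("wrist"); cv2.imwrite("pics/w6.png",f["image"][:,:,::-1]); np.savez("/tmp/w6.npz",**f)
W=cloud(f);Z=W[...,2]; m=np.zeros((400,640),bool); m[0:215,60:600]=1
a=-0.098; X=np.array([np.cos(a),np.sin(a)]);Y=np.array([-np.sin(a),np.cos(a)])
C=np.array([574.4,213.4])
D=W[...,:2]-C; rx=D@X; ry=D@Y
k=m&(abs(rx)<70)&(abs(ry)<190)&(Z>30)&(Z<50)
print("rack",cv2.minAreaRect(W[k][:,:2].astype(np.float32)))
for b in [135,45,-45,-135]:
    k=m&(abs(rx)<75)&(abs(ry-b)<41)&(Z>47)&(Z<140)
    Q=np.stack([rx[k],ry[k]],-1).astype(np.float32); c,s,an=cv2.minAreaRect(Q)
    print(b,np.round(c,1),np.round(s,1),round(an,1),"top",np.percentile(Z[k],[50,99]).round(1))
```

```text
[485.13835084 207.92514277 328.83680204]
rack ((574.552734375, 213.05874633789062), (369.51800537109375, 122.22972106933594), 84.3248062133789)
135 [ -0.3 135.2] [37.  88.3] 90.0 top [ 98.  100.6]
45 [ 5.9 46.4] [ 42.  103.5] 89.9 top [78.  92.7]
-45 [  7.6 -44.3] [101.7  35.8] 0.6 top [61.5 79.1]
-135 [   0.2 -134.4] [36.9 90.4] 89.8 top [60.3 79.8]
```

View pics/w6.png

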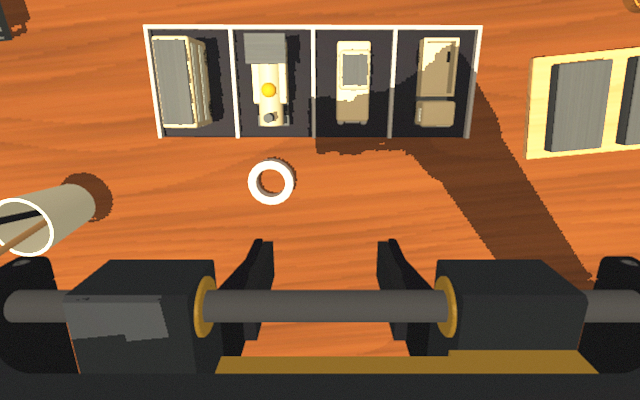

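All four stand upright in their bays: bus (180,82), loco (268,80), car (353,82), lorry (437,82). The loco and car rectangles came out too long, probably because far-strip pixels got in, so I'll recheck with those excluded.

Run:
```python
from h import *; from station import r
f=load("/tmp/w6.npz");W=cloud(f);Z=W[...,2]; m=np.zeros((400,640),bool); m[0:215,60:600]=1
a=-0.098; X=np.array([np.cos(a),np.sin(a)]);Y=np.array([-np.sin(a),np.cos(a)])
D=W[...,:2]-np.array([574.4,213.4]); rx=D@X; ry=D@Y
for b in [45,-45]:
    k=m&(abs(rx)<54)&(abs(ry-b)<41)&(Z>47)&(Z<140)
    Q=np.stack([rx[k],ry[k]],-1).astype(np.float32); c,s,an=cv2.minAreaRect(Q)
    print(b,np.round(c,1),np.round(s,1),round(an,1))
o=r.get_obs();print(o["clock"],o["joint_vel"].round(3))
r.finish_job()
```

```text
45 [ 0.2 45.8] [40.3 92.2] 89.8
-45 [  0.4 -44.3] [87.2 35.8] 0.6
35.45 [ 0.002  0.004  0.003 -0.002 -0.002 -0.    -0.002]
the job is handed in; nothing more can be done
```

All four vehicles are in the rack in their starting order from the left: bus, loco, car, lorry. I handed the job in at about 35 s, and the hand-in gives no verdict.

In my last check, a wrist-camera depth view of the rack, every vehicle was within about 1 mm of its bay centre and turned less than 0.02 rad from the bay. All four stood on their wheels, released, and the gripper was well clear above.

One check disagreed at first. The loco and car outlines came out about 102 mm long and 6–8 mm off centre, probably because they included pixels from the far strip. With those excluded, the offsets were 0.8 mm or less. The car still measures 87 mm long against the given 84 mm, as it did at the start.

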